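Flip the stock tags on the workshop's bushing board

ROBOT

A 7-joint arm with a two-finger parallel gripper is mounted at the origin on the work surface. World frame = base frame: x ahead of the robot, y to its left, z up, the work surface at z = 0. Lengths are in m, angles in degrees, forces in N, time in s.
With the tool pointing down it reaches from about 0.425 to 0.925 m from the base axis. Payload 6.8 kg.
Tool frame: the origin (TCP) lies on the centre line of the jaws, within the pads' length; the fingertips stand 22 mm ahead of it and the grasp point (between the pads) lies 3 mm ahead of it; z points along the fingers, y is the direction in which the jaws open and shut (so a half turn about z gives the same grasp; the last joint's range is limited). The gripper opens to 88 mm and grips with 3 to 60 N. Pads are 20 mm wide; open, the fingers measure 115 mm over their backs; the gripper's body (75 mm by 178 mm) begins 61 mm behind the grasp point.
Start: joints at [-83.428, 27.33, 1.283, 89.118, -0.659, 63.558, -4.761], TCP at [0.149, 0.658, 0.245] pointing down, gripper open.
Joint ranges: [-169.35, 169.35], [-19.33, 120.38], [-80.79, 83.38], [13.8, 139.57], [-78.32, 258.32], [9.67, 109.79], [-169.56, 169.56]. Speed limits (degrees/s): [136.94, 136.94, 180, 180, 180, 180, 180].

INTERFACE

Orientations are given as a 3x3 rotation matrix whose columns are the frame's x, y, z axes.
In Python, from cell import arm gives the robot as it stands. The module is installed in compiled form; this text tells all that it offers. Calls block until the motion is done:
- arm.move_pose(position, orientation): joint-space move of the TCP to a pose.
- arm.move_l(position, rot=None, velocity=0.15, contact_N=None): straight line of the TCP; rot=None keeps the orientation; velocity is the mean speed in m/s. With contact_N (N) it stops when the force on the tool has changed by that much, and returns True; else False.
- arm.set_joints(angles): joint-space move.
- arm.set_gripper(opening, effort=None): opening from 0.0 (shut) to 1.0 (fully open); effort is the grip in N (None keeps the last); returns when the fingers have stopped.
- arm.hold(seconds).
- arm.inverse_kinematics(position, orientation): joint angles nearest the present ones, or None.
- arm.read_camera(name): name is "scene" or "top"; returns the picture (400x640x3 uint8, blue, green, red); there is no depth.
- arm.calibration(name): a dict with "vertical_fov" (degrees; the focal length in pixels is half the picture's height over the tangent of half this angle, whatever the lens; pixels are square), "cx", "cy" (the principal point, pixels), "world_from_camera" (4x4, takes a point from camera to world coordinates). Camera axes: x right, y down, z forward; pixel columns grow to the right and rows downward; lengths in m; the calibration is good to about 2 mm. A picture is of the moment at which its call begins. calibration takes no time and is no camera call.
A pose or a line that the arm cannot do raises arm.Unreachable and nothing moves.
- arm.job_done(): hands the job in, once; it reports no verdict.
Readings, each from a call of its own:
- arm.read_clock(): time.
- arm.read_qpos(): joint angles.
- arm.read_joint_velocities(): joint speeds.
- arm.read_tau(): joint torques, N m.
- arm.read_ee_pos(): TCP position.
- arm.read_orientation(): TCP orientation.
- arm.read_wrist_force(): force on the tool from outside, world axes, zero at the start.
- arm.read_moment(): the same for the moment, N m.
- arm.read_finger_gap(): opening from 0.0 (shut) to 1.0 (fully open).
Only numpy, scipy, OpenCV 4.12 (cv2) and the standard library are available. Lean on these libraries where they do the work, as an engineer would, in place of code of your own. Each camera call takes 0.05 s, during which the arm holds its last target.

TASK

Bring the stock board up to date: with a fingertip, push the hinged tags over so that only the bins filled to the rim with brass bushings have the green face of their tag turned up, and the tag of the nearly empty bin has its red face turned up; each tag belongs to the bin straight behind it, seen from the robot. Push gently and let each tag drop fully onto its other side; tags that are already right may stay. Lift nothing, and leave the bins, tape, glue jar and bowl where they stand.

Things in the scene. Friction and masses are not known exactly. Their poses are not given: they have to be found in the camera images.
- tag_a (a joint): Angle of hinged tag a, rad. 0 = standing upright; it leans by its own weight against a stop at +0.61 or -0.61 and stays there. Very light to turn (under 1 N); past upright it falls over by itself. Positive (about +0.61): it leans to the -y side of its stand and its green face is turned up; negative (about -0.61): it leans to the +y side and its red face is turned up.
- hinge_a (a point): Middle of the hinge axis of tag a, 35 mm above the bench. Its x axis is the hinge axis (level, from the robot's side to the bin), y to the left along the row, z up. The tag: a plate 60 mm along the hinge, 55 mm to its free edge, 5 mm thick, green on its +y side, red on its -y side. Leaning, its free edge is 80 mm above the bench and 32 mm beside the hinge; upright, 90 mm high.
- stand_a: Fixed aluminium stand of tag a, origin under it, 12 mm above the bench (on the board), axes as the hinge's. Two posts 6 mm thick and 18 mm wide, 37 mm either way along x from the middle, 40 mm above the bench. Stands are 130 mm apart in a row, in any order; the tag's bin stands straight beyond (+x), centre 135 mm from the stand's.
- tag_b (a joint): Angle of hinged tag b, rad. 0 = standing upright; it leans by its own weight against a stop at +0.61 or -0.61 and stays there. Very light to turn (under 1 N); past upright it falls over by itself. Positive (about +0.61): it leans to the -y side of its stand and its green face is turned up; negative (about -0.61): it leans to the +y side and its red face is turned up.
- hinge_b (a point): Middle of the hinge axis of tag b, 35 mm above the bench. Its x axis is the hinge axis (level, from the robot's side to the bin), y to the left along the row, z up. The tag: a plate 60 mm along the hinge, 55 mm to its free edge, 5 mm thick, green on its +y side, red on its -y side. Leaning, its free edge is 80 mm above the bench and 32 mm beside the hinge; upright, 90 mm high.
- stand_b: Fixed aluminium stand of tag b, origin under it, 12 mm above the bench (on the board), axes as the hinge's. Two posts 6 mm thick and 18 mm wide, 37 mm either way along x from the middle, 40 mm above the bench. Stands are 130 mm apart in a row, in any order; the tag's bin stands straight beyond (+x), centre 135 mm from the stand's.
- tag_c (a joint): Angle of hinged tag c, rad. 0 = standing upright; it leans by its own weight against a stop at +0.61 or -0.61 and stays there. Very light to turn (under 1 N); past upright it falls over by itself. Positive (about +0.61): it leans to the -y side of its stand and its green face is turned up; negative (about -0.61): it leans to the +y side and its red face is turned up.
- hinge_c (a point): Middle of the hinge axis of tag c, 35 mm above the bench. Its x axis is the hinge axis (level, from the robot's side to the bin), y to the left along the row, z up. The tag: a plate 60 mm along the hinge, 55 mm to its free edge, 5 mm thick, green on its +y side, red on its -y side. Leaning, its free edge is 80 mm above the bench and 32 mm beside the hinge; upright, 90 mm high.
- stand_c: Fixed aluminium stand of tag c, origin under it, 12 mm above the bench (on the board), axes as the hinge's. Two posts 6 mm thick and 18 mm wide, 37 mm either way along x from the middle, 40 mm above the bench. Stands are 130 mm apart in a row, in any order; the tag's bin stands straight beyond (+x), centre 135 mm from the stand's.
- tag_d (a joint): Angle of hinged tag d, rad. 0 = standing upright; it leans by its own weight against a stop at +0.61 or -0.61 and stays there. Very light to turn (under 1 N); past upright it falls over by itself. Positive (about +0.61): it leans to the -y side of its stand and its green face is turned up; negative (about -0.61): it leans to the +y side and its red face is turned up.
- hinge_d (a point): Middle of the hinge axis of tag d, 35 mm above the bench. Its x axis is the hinge axis (level, from the robot's side to the bin), y to the left along the row, z up. The tag: a plate 60 mm along the hinge, 55 mm to its free edge, 5 mm thick, green on its +y side, red on its -y side. Leaning, its free edge is 80 mm above the bench and 32 mm beside the hinge; upright, 90 mm high.
- stand_d: Fixed aluminium stand of tag d, origin under it, 12 mm above the bench (on the board), axes as the hinge's. Two posts 6 mm thick and 18 mm wide, 37 mm either way along x from the middle, 40 mm above the bench. Stands are 130 mm apart in a row, in any order; the tag's bin stands straight beyond (+x), centre 135 mm from the stand's.
- bin_full_1_center (a point): A full bin: filled to the rim with brass bushings. White open box 110 mm (x) x 105 mm (y) x 50 mm high, loose on the 12 mm board; the point is its centre, 25 mm above its underside. The four bins stand in one row 130 mm apart, in any order.
- bin_full_2_center (a point): A second full bin: filled to the rim with brass bushings. White open box 110 mm (x) x 105 mm (y) x 50 mm high, loose on the 12 mm board; the point is its centre, 25 mm above its underside. The four bins stand in one row 130 mm apart, in any order.
- bin_few_center (a point): A nearly empty bin (not full): only two brass bushings on its bare white floor. White open box 110 mm (x) x 105 mm (y) x 50 mm high, loose on the 12 mm board; the point is its centre, 25 mm above its underside. The four bins stand in one row 130 mm apart, in any order.
- bin_full_3_center (a point): A third full bin: filled to the rim with brass bushings. White open box 110 mm (x) x 105 mm (y) x 50 mm high, loose on the 12 mm board; the point is its centre, 25 mm above its underside. The four bins stand in one row 130 mm apart, in any order.
- tape_center (a point): Bystander: roll of blue tape lying flat, 68 mm across, 24 mm high, loose on the bench; the point is its centre.
- glue_center (a point): Bystander: glue jar with orange cap, 48 mm across, 85 mm high, loose on the bench; the point is its centre, half-way up.
- bowl_center (a point): Bystander: dark wooden bowl, 84 mm across, 45 mm high, loose on the bench; the point is its centre, half-way up.
Things that resemble listed ones, but are neither listed nor needed, are in the scene too. Leave any pink or purple look-alike of the part that bears bin_full_3_center alone.

How it is judged (in metres and radians):
At the end, for the whole second after the job is handed in: The tags of the three full bins lean fully to their green-up side (joint above 0.5 rad), the tag of the nearly empty bin leans fully to its red-up side (joint below -0.5 rad), all at rest, and every bin and bystander is within 20 mm of its starting place (((horizontal distance between any of bin_full_1_center, bin_full_2_center, bin_full_3_center and hinge_a below 0.15 m and value of joint tag_a above 0.5 rad) or (horizontal distance between bin_few_center and hinge_a below 0.15 m and value of joint tag_a below -0.5 rad)) and velocity of joint tag_a between -0.2 and 0.2 rad/s and ((horizontal distance between any of bin_full_1_center, bin_full_2_center, bin_full_3_center and hinge_b below 0.15 m and value of joint tag_b above 0.5 rad) or (horizontal distance between bin_few_center and hinge_b below 0.15 m and value of joint tag_b below -0.5 rad)) and velocity of joint tag_b between -0.2 and 0.2 rad/s and ((horizontal distance between any of bin_full_1_center, bin_full_2_center, bin_full_3_center and hinge_c below 0.15 m and value of joint tag_c above 0.5 rad) or (horizontal distance between bin_few_center and hinge_c below 0.15 m and value of joint tag_c below -0.5 rad)) and velocity of joint tag_c between -0.2 and 0.2 rad/s and ((horizontal distance between any of bin_full_1_center, bin_full_2_center, bin_full_3_center and hinge_d below 0.15 m and value of joint tag_d above 0.5 rad) or (horizontal distance between bin_few_center and hinge_d below 0.15 m and value of joint tag_d below -0.5 rad)) and velocity of joint tag_d between -0.2 and 0.2 rad/s and distance of each of bin_full_1_center, bin_full_2_center, bin_full_3_center, bin_few_center, tape_center, glue_center, bowl_center from where it was at the start of the episode below 0.02 m); the robot touches nothing.
It fails at once if a bin is lifted or shoved from its place (more than 20 mm) (distance of any of bin_full_1_center, bin_full_2_center, bin_full_3_center, bin_few_center from where it was at the start of the episode above 0.02 m).
It fails at once if the tape, glue jar or bowl is lifted, tipped over or shoved from its place (more than 20 mm) (distance of any of tape_center, glue_center, bowl_center from where it was at the start of the episode above 0.02 m or angle between glue_center's own z axis and vertical above 0.5 rad).
It fails at once if a tag or its stand is forced (more than 20 N) (contact force between any of the arm, the fingers and stand_a above 20 N or contact force between any of the arm, the fingers and stand_b above 20 N or contact force between any of the arm, the fingers and stand_c above 20 N or contact force between any of the arm, the fingers and stand_d above 20 N).
It also fails if it takes over 51 s, if anything falls off the work surface, if the arm or the gripper's body presses on something with over 40 N, if the wrist force passes 120 N, or if a joint passes its speed limit or range.

## Working session

There is one attempt and no reset: what is moved stays moved. The work goes in short steps, each a Python script; the robot and the scene stay as the last script left them, time stands still between calls to the robot, and variables do not carry over. Pictures are saved under pics/ and viewed, and the job is handed in when it is done.

```bash
mkdir -p pics; python3 - <<'E'
from cell import arm
import cv2
for n in("scene","top"):
    cv2.imwrite(f"pics/{n}0.png",arm.read_camera(n)); print(n,arm.calibration(n))
print(arm.read_clock(),arm.read_ee_pos(),arm.read_orientation(),arm.read_finger_gap())
E
```

```text
scene {'vertical_fov': 42.05669914360745, 'cx': 323.64178239418925, 'cy': 204.6465804742847, 'world_from_camera': array([[ 0.21274014,  0.78692635, -0.57921373,  1.34453098],
       [ 0.97695441, -0.16076799,  0.1404056 , -0.10560268],
       [ 0.01736984, -0.59573531, -0.80299298,  1.24766515],
       [ 0.        ,  0.        ,  0.        ,  1.        ]])}
top {'vertical_fov': 56.751739641762185, 'cx': 325.2264101896943, 'cy': 202.46125896734958, 'world_from_camera': array([[ 2.74062396e-02, -9.96236893e-01,  8.22250004e-02,
         3.82309373e-01],
       [-9.99621193e-01, -2.75209436e-02, -2.61738088e-04,
         8.46101806e-02],
       [ 2.52366274e-03, -8.21866797e-02, -9.96613757e-01,
         1.20415851e+00],
       [ 0.00000000e+00,  0.00000000e+00,  0.00000000e+00,
         1.00000000e+00]])}
0.1 [0.14903524 0.65784761 0.24380298] [[-9.75283667e-01  2.20956338e-01 -2.58148726e-04]
 [ 2.20956468e-01  9.75282411e-01 -1.56808229e-03]
 [-9.47098085e-05 -1.58636468e-03 -9.99998737e-01]] 1.000833561322589
```

View pics/scene0.png

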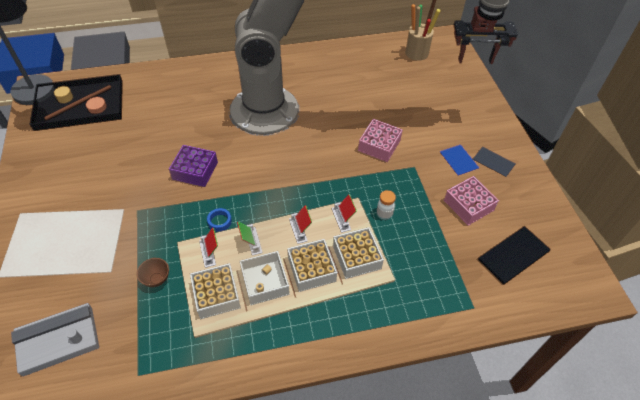

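View pics/top0.png

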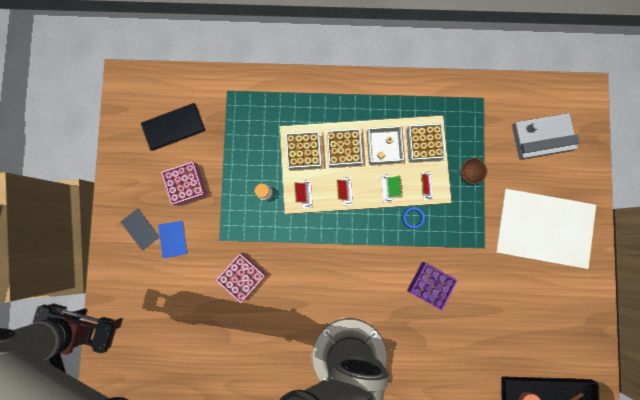

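```bash
python3 - <<'E'
import cv2
t=cv2.imread("pics/top0.png"); s=cv2.imread("pics/scene0.png")
cv2.imwrite("pics/tz.png",cv2.resize(t[110:230,270:470],None,fx=4,fy=4,interpolation=cv2.INTER_CUBIC))
cv2.imwrite("pics/sz.png",cv2.resize(s[180:330,175:400],None,fx=3.5,fy=3.5,interpolation=cv2.INTER_CUBIC))
E
```

```text
(no output)
```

View pics/tz.png

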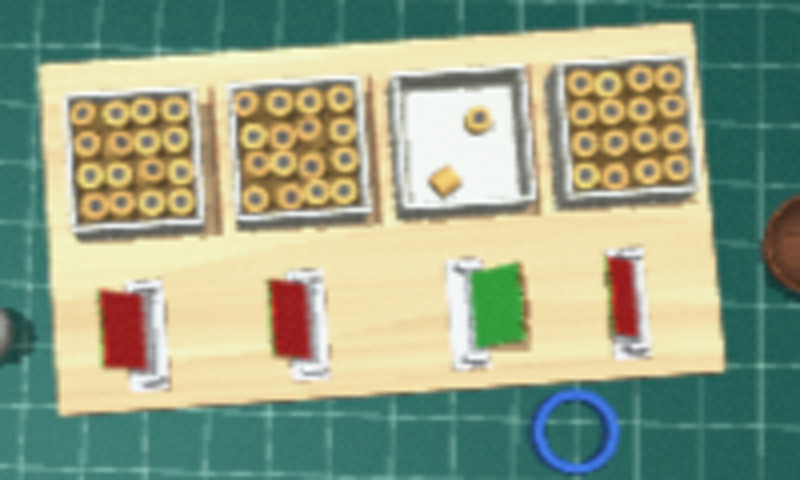

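View pics/sz.png

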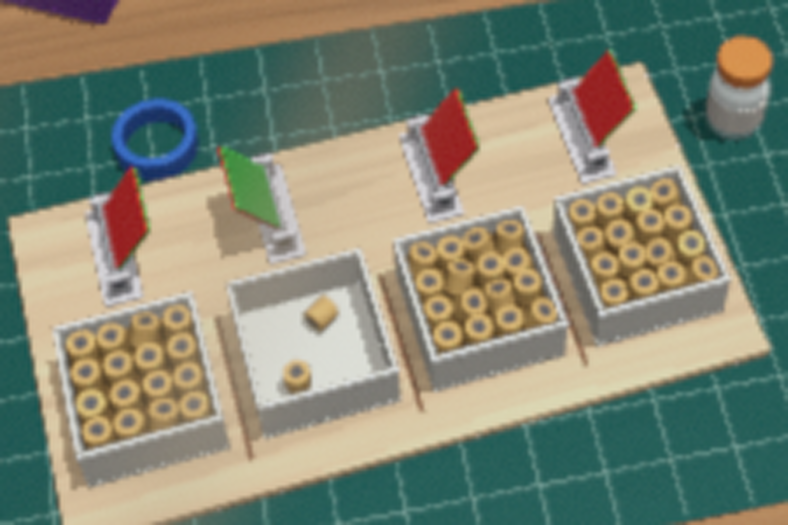

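```bash
cat > h.py <<'E'
import numpy as np, cv2
from cell import arm
def P(n):
    c=arm.calibration(n); f=200/np.tan(np.radians(c["vertical_fov"]/2))
    K=np.array([[f,0,c["cx"]],[0,f,c["cy"]],[0,0,1]]); return K@np.linalg.inv(c["world_from_camera"])[:3]
PT,PS=P("top"),P("scene")
tz=lambda p:(np.array(p)+.5)/4-.5+[270,110]
sz=lambda p:(np.array(p)+.5)/3.5-.5+[175,180]
def tri(a,b):
    X=cv2.triangulatePoints(PT,PS,np.array(a,float),np.array(b,float)).ravel(); return X[:3]/X[3]
def atz(Pm,uv,z):
    u,v=uv; A=np.array([Pm[0]-u*Pm[2],Pm[1]-v*Pm[2]]); return np.append(np.linalg.solve(A[:,:2],-(A[:,2]*z+A[:,3])),z)
E
python3 - <<'E'
from h import *
np.set_printoptions(precision=4,suppress=True)
T={1:[((103,368),(610,52)),((100,290),(633,103))],2:[((275,357),(457,90)),((270,280),(478,150))],
3:[((526,347),(221,148)),((521,263),(237,200))],4:[((614,337),(132,172)),((608,258),(148,225))]}
for k,v in T.items():
    q=[tri(tz(a),sz(b)) for a,b in v]; print(k,'near',q[0],'far',q[1],'len',np.linalg.norm(q[0]-q[1]))
# post tops z=.04 in top
for k,(n,f) in {1:((149,381),(148,287)),2:((311,374),(306,276)),3:((470,360),(464,266)),4:((633,350),(627,255))}.items():
    a,b=atz(PT,tz(n),.04),atz(PT,tz(f),.04); print(k,a,b,(a+b)/2,np.linalg.norm(a-b))
for k,(n,f) in {1:((566,92),(598,163)),2:((415,135),(444,208)),3:((264,165),(286,246)),4:((100,215),(122,288))}.items():
    a,b=atz(PS,sz(n),.04),atz(PS,sz(f),.04); print('s',k,a,b,(a+b)/2)
for k,c in {1:[(66,96),(195,92),(205,222),(76,236)],4:[(553,67),(690,58),(695,192),(560,204)]}.items():
    print('bin',k,np.mean([atz(PT,tz(x),.062) for x in c],axis=0))
print('glue',atz(PT,(263,191),.085),'tape',atz(PT,tz((576,432)),.024),'bowl',atz(PT,(473,171),.045))
E
```

```text
1 near [0.476  0.1775 0.0726] far [0.5352 0.1812 0.0804] len 0.05974259102684781
2 near [0.4884 0.0472 0.0723] far [0.5481 0.0523 0.0708] len 0.059918271167551794
3 near [ 0.5024 -0.1452  0.0666] far [ 0.5648 -0.138   0.0835] len 0.06511780752598378
4 near [ 0.5116 -0.2146  0.067 ] far [ 0.5711 -0.206   0.0796] len 0.06136126140864061
1 [0.4691 0.1419 0.04  ] [0.5438 0.1451 0.04  ] [0.5064 0.1435 0.04  ] 0.07469875494486708
2 [0.4782 0.0144 0.04  ] [0.556  0.0201 0.04  ] [0.5171 0.0173 0.04  ] 0.07805025969712626
3 [ 0.4927 -0.1109  0.04  ] [ 0.5675 -0.1051  0.04  ] [ 0.5301 -0.108   0.04  ] 0.07499914079436291
4 [ 0.5042 -0.2396  0.04  ] [ 0.5799 -0.2344  0.04  ] [ 0.5421 -0.237   0.04  ] 0.07587425572948475
s 1 [0.4853 0.1406 0.04  ] [0.5594 0.1497 0.04  ] [0.5223 0.1451 0.04  ]
s 2 [0.5029 0.0109 0.04  ] [0.5765 0.0207 0.04  ] [0.5397 0.0158 0.04  ]
s 3 [ 0.5075 -0.1123  0.04  ] [ 0.5861 -0.1055  0.04  ] [ 0.5468 -0.1089  0.04  ]
s 4 [ 0.5287 -0.2436  0.04  ] [ 0.5981 -0.2325  0.04  ] [ 0.5634 -0.238   0.04  ]
bin 1 [0.6396 0.1568 0.062 ]
bin 4 [ 0.6753 -0.226   0.062 ]
glue [0.5044 0.2743 0.085 ] tape [ 0.439  -0.1989  0.024 ] bowl [ 0.5908 -0.3807  0.045 ]
```

```bash
cat >> h.py <<'E'
u=np.array([.9957,.092,0]);n=np.array([-.092,.9957,0])
u/=np.linalg.norm(u); n/=np.linalg.norm(n)
R=np.array([n,u,[0,0,-1]]).T
H={1:np.array([.507,.1455,0]),2:np.array([.5185,.0165,0]),3:np.array([.532,-.111,0]),4:np.array([.5425,-.240,0])}
S={1:1,2:1,3:-1,4:1}
Z=lambda z:np.array([0,0,z])
def flip(k):
    a=H[k]+S[k]*.063*n
    arm.move_l(a+Z(.17)); arm.move_l(a+Z(.087),velocity=.12)
    w=arm.read_wrist_force()
    hit=arm.move_l(H[k]-S[k]*.001*n+Z(.087),velocity=.06,contact_N=8)
    print(k,'hit',hit,arm.read_ee_pos(),arm.read_wrist_force()-w,arm.read_clock())
    arm.hold(.3)
    arm.move_l(arm.read_ee_pos()+Z(.085),velocity=.12)
E
python3 - <<'E'
from h import *
np.set_printoptions(precision=4,suppress=True)
for k in H:
  for r in (R,R*[-1,-1,1]):
    print(k,[arm.inverse_kinematics(H[k]+s*S[k]*.063*n+Z(z),r) for s,z in((1,.17),(0,.087))])
E
```

```text
1 [array([-52.0709,  21.69  ,  28.7156, 112.9812, -13.6915,  48.6091,
       -10.6632]), array([-43.5329,  27.9717,  26.2956, 118.018 , -19.643 ,  38.1784,
         0.996 ])]
1 [array([-24.7476,  20.1161,  -5.3916, 111.1762,   2.461 ,  48.8158,
       153.8458]), array([-17.4091,  25.9287,  -6.6643, 116.2648,   4.7222,  38.0534,
       158.1496])]
2 [array([-43.7661,  20.3399,  34.6608, 116.3372, -15.4862,  47.7617,
         5.019 ]), array([-35.0164,  28.8669,  33.5141, 119.4902, -25.2913,  38.6046,
        20.6412])]
2 [array([ -67.0812,   38.7527,   73.3824,  117.4199,  -44.527 ,   58.7996,
       -145.7428]), array([ -57.3593,   51.8126,   72.4853,  120.6035,  -61.2219,   58.7792,
       -125.7816])]
3 [array([-25.4022,  29.4486,  49.6785, 110.8592, -28.1533,  52.6021,
        43.618 ]), array([-36.7484,  42.3349,  58.9893, 117.0965, -49.097 ,  49.7899,
        56.1075])]
3 [array([ -36.6503,   44.1102,   72.9774,  111.3797,  -48.2362,   63.1608,
       -117.6437]), array([ -42.2765,   53.7994,   72.4031,  117.3423,  -61.7919,   60.7925,
       -112.9386])]
4 [array([-24.5481,  29.1561,  48.9214, 110.8267, -27.6023,  52.4317,
        43.4646]), array([ -7.5562,  35.1039,  34.5541, 109.4829, -28.0048,  43.9986,
        48.0553])]
4 [array([ -36.2708,   44.1165,   72.977 ,  111.3718,  -48.2403,   63.1662,
       -117.2678]), array([ -27.1935,   57.4853,   72.2641,  110.5695,  -62.7877,   64.5733,
       -102.8062])]
```

```bash
python3 - <<'E'
from h import *
np.set_printoptions(precision=4,suppress=True)
arm.set_gripper(0.0,effort=10)
arm.move_pose(H[1]+.063*n+Z(.22),R)
print(arm.read_clock(),arm.read_ee_pos(),arm.read_finger_gap())
flip(1)
print(arm.read_clock())
for c in("scene","top"): cv2.imwrite(f"pics/{c}1.png",arm.read_camera(c))
t=cv2.imread("pics/top1.png"); s=cv2.imread("pics/scene1.png")
cv2.imwrite("pics/c1.png",np.vstack([cv2.resize(t[110:230,240:490],(600,288)),cv2.resize(s[160:310,150:450],(600,300))]))
E
```

```text
3.5 [0.5009 0.2098 0.2199] 0.006116121360922381
1 hit False [0.507 0.145 0.087] [ 0.8374  0.2435 -0.4421] 6.0417
7.2
```

View pics/c1.png

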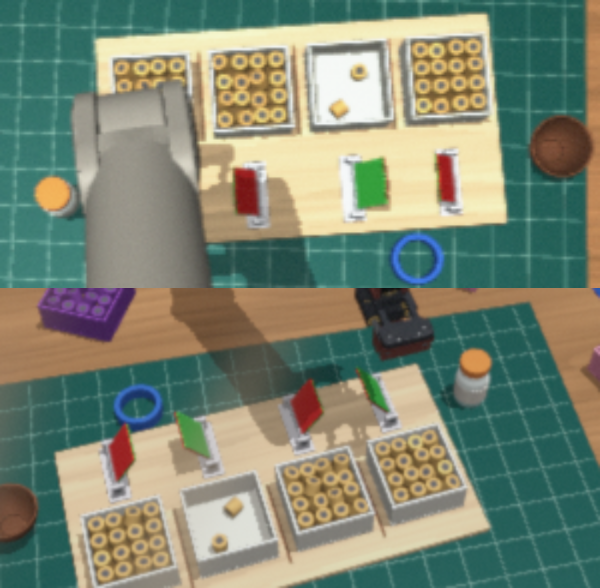

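Tag 1 (scene crop, about (375,390)) has dropped to green-up and nothing else moved. I'll do the other three the same way.

```bash
python3 - <<'E'
from h import *
np.set_printoptions(precision=4,suppress=True)
for k in (2,3,4): flip(k)
arm.move_l(arm.read_ee_pos()+Z(.08))
arm.move_pose([.149,.658,.26],R)
print(arm.read_clock())
for c in("scene","top"): cv2.imwrite(f"pics/{c}2.png",arm.read_camera(c))
t=cv2.imread("pics/top2.png"); s=cv2.imread("pics/scene2.png")
cv2.imwrite("pics/c2.png",np.vstack([cv2.resize(t[110:230,240:490],(600,288)),cv2.resize(s[160:310,130:430],(600,300))]))
E
```

```text
2 hit False [0.5186 0.016  0.0869] [-0.6277 -0.5814 -1.1619] 9.95
3 hit False [ 0.5319 -0.1105  0.087 ] [-0.8985 -1.1239 -0.3256] 14.5833
4 hit False [ 0.5426 -0.2405  0.0869] [-0.1513 -0.6794 -0.2427] 18.4
23.65
```

View pics/c2.png

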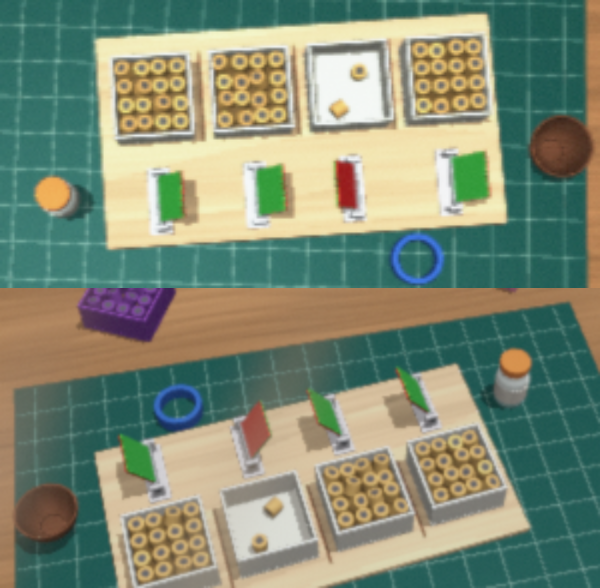

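The crops show green tags before the three full bins (top view at x ≈ 168, 268 and 470) and a red tag before the nearly empty bin (x ≈ 346). All of them lean fully, and the bins, tape, jar and bowl have not moved.

```bash
python3 - <<'E'
from h import *
a,b=cv2.imread("pics/top0.png"),cv2.imread("pics/top2.png")
d=cv2.absdiff(a,b).max(2)[90:250,220:490]>60
ys,xs=np.nonzero(d);print(d.sum(),np.histogram(xs+220,bins=9,range=(220,490))[0],ys.min()+90,ys.max()+90)
arm.job_done(); print(arm.read_clock())
E
```

```text
1919 [  0   0 294 281 441 415 206 282   0] 173 203
the job is handed in; nothing more can be done
the job is handed in; nothing more can be done
```

All four tags were wrong at the start, so I pushed each one over with the closed fingertips. The tags of the three full bins now show green, and the tag of the nearly empty bin shows red. I then moved the arm clear and handed the job in at about 24 s of the 51 s allowed; the hand-in reports no verdict.

- **Final pictures:** both cameras show every tag leaning fully to the correct side. In the top view, the only pixels that changed between the start and the end are in the tag row (rows 173–203). So the bins, tape, glue jar and bowl show no visible movement.
- **Forces:** no push reached the 8 N contact stop, and the wrist force had changed by less than 2 N at the end of each push.
- **Disagreements in the measurements:** the tags' free edges came out at about 67–84 mm high from the two views, against the stated 80 mm. The stand posts as I picked them in the scene camera lay 15–22 mm further from the robot than in the top view. I used the top-view positions together with the measured free edges, and each push turned its tag the first time.

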